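# Draw the long spanner out through the tool case's narrow hatch

## Task

The long spanner lies in the low steel tool case, whose hatch is shorter than the spanner. Swing the flat hatch door, the one with the black knob, aside by at least a quarter turn, then pick up the spanner, tilt it lengthwise and thread it out through the hatch, one end first. The job ends with the gripper holding it motionless, the whole spanner at least 5 cm above the top of the case and touching neither case nor door; leave the door open and the other hand tools (pliers, screwdriver, short spanner) where they lie.

Things in the scene. Friction and masses are not known exactly. Their poses are not given: they have to be found in the camera images.
- case: Grey sheet-steel tool case, fixed to the table, 320 x 170 x 80 mm (its x, y, z); walls, floor and fixed top 4 mm thick. Origin: centre of its underside, on the table. Its +x runs along its length, away from the robot (give or take its yaw), +y to the left. Inside 312 x 162 mm, from the floor at 4 mm to the top's underside at 76 mm above the table.
- hatch_centre (a point): Centre of the hatch, the one opening in the case's top, 206 mm along the case's x by 120 mm along its y; point level with the top face (80 mm above the table), axes as the case's. Under it two wooden rests cross the case at x = -75 and +75 mm, 12 mm thick, their tops 40 mm above the table.
- hatch_door (a joint): Hatch door: flat steel plate 226 x 136 x 4 mm just over the hatch (underside 82 mm above the table). Swings level about an upright pin at the hatch's near right corner. 0: shut; grows as it swings clockwise seen from above, to the robot's right; stop at 1.75 rad; hatch free from 1.5. Light friction (0.06 N m), stays where left. Starts at 0 to 0.25 rad.
- door_knob (a point): Round black knob upright on the hatch door, 25 mm in diameter; this point is on its axis at the height to grip, 29 mm above the door's upper face. The thick part runs from 11 mm below this point to 15 mm above it (the knob's top). 171 mm from the pin. Axes turn with the door.
- door_pin (a point): Axis of the door's pin, at the height of the door's upper face (86 mm above the table).
- spanner_centre (a point): Centre of the long spanner: dark steel, 227 mm long, heads 30 mm wide, 6 mm thick, shank 12 mm wide, 0.16 kg, balanced about here. It lies flat on both rests, along the case's x within a few degrees, underside 40 mm above the table, middle under the hatch, both ends under the fixed top. y axis along its length, from open jaw to ring end; z up.
- spanner_open_end (a point): Tip of the long spanner's open-jaw end, 113 mm from its centre; at the start the end farther from the robot.
- spanner_ring_end (a point): Tip of the long spanner's ring end, 113 mm from its centre; at the start the end nearer the robot.
- long_spanner: The long spanner itself; origin on its underside below spanner_centre, axes the same.
- pliers_red_mid (a point): Middle of red-handled pliers, 170 mm long, 14 mm thick, lying on the table to the right; bystander, leave alone.
- screwdriver_amber_mid (a point): Middle of a screwdriver with amber handle, 200 mm long, 30 mm thick, on the table to the right; bystander, leave alone.
- short_spanner_mid (a point): Middle of a short bright spanner, 170 mm long, 6 mm thick, on the table to the left of the case; bystander, not the one wanted.

How it is judged (in metres and radians):
On the way, in this order (a step that is already met when the one before it is completed fails the run):
1. the hatch door is swung open by a quarter turn (1.5 rad allowed) with the spanner still in the case (value of joint hatch_door above 1.5 rad and height (world z) of spanner_centre below 0.07 m), for 0.1 s.
2. the spanner is threaded aslant: one end out above the case, the other still inside under its top (contact force between the fingers and long_spanner above 0.5 N and ((height (world z) of spanner_open_end above 0.095 m and height (world z) of spanner_ring_end below 0.076 m) or (height (world z) of spanner_ring_end above 0.095 m and height (world z) of spanner_open_end below 0.076 m))), for 0.1 s.
At the end, for the whole second after the job is handed in: The spanner is held in the fingers, still (under 30 mm/s and 0.2 rad/s), both its ends at least 50 mm above the top of the case (130 mm above the table), not touching the case or its door; the hatch door is still open (over 1.45 rad) (height (world z) of each of spanner_open_end, spanner_ring_end above 0.13 m and contact force between the fingers and long_spanner above 0.5 N and contact force between long_spanner and case below 0.2 N and linear speed of long_spanner below 0.03 m/s and angular speed of long_spanner below 0.2 rad/s and value of joint hatch_door above 1.45 rad); the arm keeps its last pose, push and grip.
It fails at once if a bystander tool is shifted by more than 30 mm (distance of any of pliers_red_mid, screwdriver_amber_mid, short_spanner_mid from where it was at the start of the episode above 0.03 m).
It also fails if it takes over 53 s, if anything falls off the work surface, if the arm or the gripper's body presses on something with over 40 N, if the wrist force passes 120 N, or if a joint passes its speed limit or range.

## Robot

A 7-joint arm with a two-finger parallel gripper is mounted at the origin on a cart in front of the work surface, level with it; the furniture and walls round the work are solid. World frame = base frame: x ahead of the robot, y to its left, z up, the work surface at z = 0. Lengths are in m, angles in degrees, forces in N, time in s.
With the tool pointing down it reaches from about 0.425 to 0.875 m from the base axis. Payload 4.7 kg.
Tool frame: the origin (TCP) lies on the centre line of the jaws, within the pads' length; the fingertips stand env.nose_length ahead of it and the grasp point (between the pads) lies 8 mm behind it (env.nose_length is the distance from the TCP to the fingertips, in m); y points along the fingers, z is the direction in which the jaws open and shut, and the axes are right-handed (so a half turn about y gives the same grasp; the last joint's range is limited). The gripper opens to 87 mm and grips with 3 to 60 N. Pads are 19 mm wide; open, the fingers measure 117 mm over their backs; the gripper's body (75 mm by 190 mm) begins 51 mm behind the grasp point.
Start: joints at [72.256, 18.392, -4.016, 83.108, 1.295, 78.541, -3.26], TCP at [0.207, -0.616, 0.234] pointing down, gripper open.
Joint ranges: [-163.93, 163.93], [-17.29, 119.83], [-79.2, 71.16], [3.27, 140.29], [-89.18, 269.18], [5.43, 117.66], [-154.24, 154.24]. Speed limits (degrees/s): [147.25, 147.25, 180, 180, 180, 180, 180].

## Interface

Orientations are given as [roll, pitch, yaw] about the fixed x, y, z axes, in that order (R = Rz(yaw) Ry(pitch) Rx(roll)).
In Python, from cell import env, read_camera, camera_info, job, models gives the robot as it stands.
- The arm moves only by the tool move_arm, never from a script. Its argument "moves" is a list of rows, each a list of 6 numbers: the shift along the tool's x, y, z in mm, then the turn, a rotation vector about the tool's x, y, z in degrees. In form: [[x, y, z, ax, ay, az], ...]. A call has 1 to 20 rows; each row is the pose to reach, as a shift and turn from the pose commanded when the call began, along the tool's axes at that moment; what a row does not reach only later rows make up. A row lasts 1/12 s, in which the tool goes at most 41.7 mm and 7.16 degrees, less where a joint would pass 70% of its speed; a pose out of reach is approached as far as the arm can. A call with a gripper value outside its range is refused whole. "claw" is the finger opening in mm, from 0 to 87, set as the call begins (left out, the last holds). The fingers move at their own pace and stop on an object; "newtons" is the grip in N (left out, the last holds). Time passes only in rows, so rows that repeat a pose let the fingers close. It gives the time, the measured TCP pose, the force and the opening at its end, in the units of the state.
- env.get_obs(): the state, without advancing time (a new reading comes with each control period).
- read_camera(name): name is "scene" or "top" or "wrist"; returns (picture, depth): 480x640x3 uint8, red, green, blue; 480x640 float32, m along the optical axis (not along the pixel's ray), 0 where there is no reading.
- camera_info(name): a dict with "fx", "fy", "cx", "cy" (pixels), "distortion" ([k1, k2, p1, p2, k3] as OpenCV has them; the pictures are not rectified), "R" (3x3) and "t" (3): a world point X has camera coordinates R X + t. Camera axes: x right, y down, z forward; pixel columns grow to the right and rows downward; lengths in m; the calibration is good to about 2 mm. A picture is of the moment at which its call begins: read the wrist's pose just before it. camera_info takes no time and is no camera call; for the wrist camera it gives the pose at the moment of the call.
- job.sign_off(): hands the job in, once; it reports no verdict.
Trained networks look in the newest picture that a camera, given by its name, has taken for a name from the list of things; names that differ only in an ending like _2 or _b are one class to them, and where a whole thing is asked for, a point or a joint stands for the part that bears it (a point fixed in the world has none). Each returns a list of dicts, best first, with "score" (0 to 1); they miss things now and then, are a little off and sometimes report something else, mostly with a low value. They report only what shows in the picture. A call takes as long as a camera call.
- models.spot_in(target, camera): "point" ([x, y, z] in m, in world coordinates, good to about 4 mm: the middle of the surface that is visible of it).
- models.cut_out(target, camera): "mask" (480x640 bool, what is visible of it).
The state is a dict: "time_s": time; "qpos": joint angles; "joint_velocities": joint speeds; "effort": joint torques, N m; "tool_pos": TCP position; "tool_rot": TCP orientation; "force": force on the tool from outside, world axes, zero at the start; "wrist_torque": the same for the moment, N m; "grip_width": finger opening in m.
Only numpy, scipy, OpenCV 4.12 (cv2) and the standard library are available. Lean on these libraries where they do the work, as an engineer would, in place of code of your own. Each camera call takes 0.05 s, during which the arm holds its last target.

## Working session

There is one attempt and no reset: what is moved stays moved. The work goes in short steps, Python scripts to look and compute and a tool call to move; the robot and the scene stay as the last step left them, time stands still between calls to the robot, and variables do not carry over. Pictures are saved under pics/ and viewed, and the job is handed in when it is done.

Besides the shell and the picture viewer there is one more tool, called after ">>>" as name(argument=value, ...) on one line, values as JSON. move_arm: Moves the arm, as the interface text tells. Its arguments: {"type":"object","properties":{"moves":{"type":"array","items":{"type":"array","items":{"type":"number"}}},"claw":{"type":"number"},"newtons":{"type":"number"}},"required":["moves"]}

```bash
ls; mkdir -p pics
cat > h.py <<'E'
from cell import env, read_camera, camera_info, job, models
import numpy as np, cv2
from scipy.spatial.transform import Rotation as Ro
np.set_printoptions(precision=4,suppress=True)
def save(n,p): cv2.imwrite('pics/'+p,cv2.cvtColor(n,cv2.COLOR_RGB2BGR))
def cloud(name,depth,info):
    v,u=np.mgrid[0:480,0:640]
    K=np.array([[info['fx'],0,info['cx']],[0,info['fy'],info['cy']],[0,0,1.]])
    p=cv2.undistortPoints(np.stack([u,v],-1).reshape(-1,1,2).astype(np.float64),K,np.array(info['distortion'])).reshape(480,640,2)
    c=np.dstack([p[...,0]*depth,p[...,1]*depth,depth])
    return (c-np.array(info['t']))@np.array(info['R'])
def st():
    o=env.get_obs(); return o
E
python3 - <<'E'
from h import *
o=st(); print(o); print(env.nose_length)
for c in ['top','scene']:
    i=camera_info(c); p,d=read_camera(c); save(p,c+'0.png'); np.savez(c+'0.npz',p=p,d=d,w=cloud(c,d,i))
    print(c, -np.array(i['R']).T@np.array(i['t']), i['fx'])
    for t in ['door_knob','spanner_centre','hatch_door','case','door_pin','hatch_centre']:
        try: print(t,[(x['point'],x['score']) for x in models.spot_in(t,c)][:3])
        except Exception as e: print(t,e)
E
```

```text
pics
{'time_s': 0.0, 'qpos': array([72.2549, 18.4377, -4.0151, 83.1746,  1.2936, 78.5401, -3.2592]), 'joint_velocities': array([-0.0358, -0.0138,  0.032 ,  0.0346, -0.0319,  0.0427,  0.0637]), 'effort': array([ -0.0004, -49.1285,  -0.404 , -31.2525,  -0.0637,   0.0439,
         0.0002]), 'tool_pos': array([ 0.2066, -0.6157,  0.2325]), 'tool_rot': array([ -90.1072,   -0.0045, -161.445 ]), 'force': array([-0.3038,  0.1428,  0.0099]), 'wrist_torque': array([-0.0028,  0.006 , -0.0066]), 'grip_width': 0.08661223831198121}
0.011
top [ 0.4582 -0.0567  1.3814] 434.16389376730376
door_knob [([0.5773, 0.1313, 0.0854], 0.77)]
spanner_centre [([0.4031, -0.2917, 0.0087], 0.6), ([0.5772, 0.1648, 0.0847], 0.18)]
hatch_door [([0.5733, 0.1354, 0.088], 0.64)]
case [([0.5792, 0.1629, 0.0824], 0.71)]
door_pin [([0.581, 0.1338, 0.0886], 0.79)]
hatch_centre [([0.578, 0.1661, 0.0867], 0.58)]
scene [-0.3011  0.3972  1.185 ] 572.9435814300009
door_knob []
spanner_centre []
hatch_door [([0.5688, 0.1369, 0.0873], 0.61)]
case [([0.5376, 0.178, 0.0792], 0.75)]
door_pin [([0.5704, 0.1363, 0.0839], 0.72)]
hatch_centre [([0.5403, 0.1747, 0.0736], 0.72)]
```

View pics/top0.png

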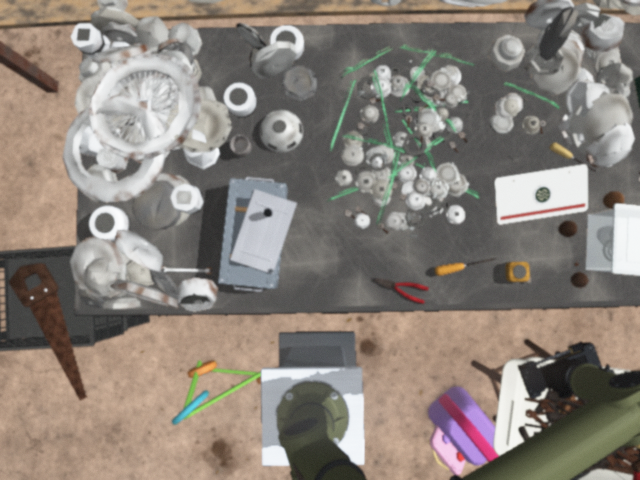

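View pics/scene0.png

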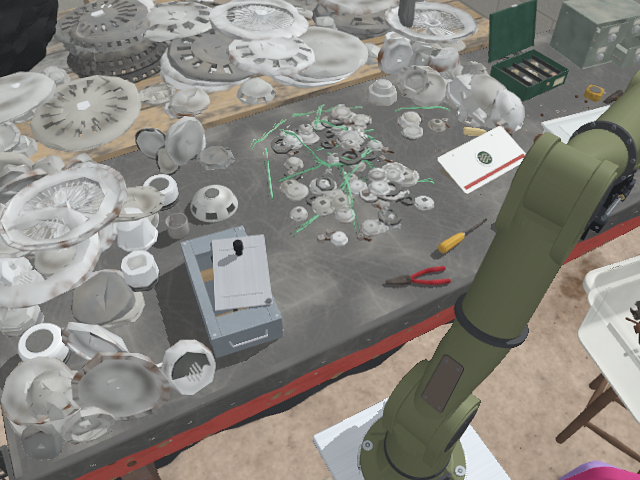

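The top view shows the case at about (222–287, 178–290), the knob at (267, 212) and the door turned slightly clockwise. The red pliers are at (405, 290), the screwdriver at (465, 267), and the short spanner at (185, 270), just left of the case. Next I fit the geometry.

Run:
```python
from h import *
z=np.load('top0.npz'); w=z['w'];p=z['p']
print('knob px',w[208:218,262:273,2].round(3))
print(w[212,267],w[265,238])
m=np.zeros((480,640),bool); m[170:296,215:302]=1
h=w[...,2]
k=m&(h>0.104); print('knob',k.sum(),w[k].mean(0),w[k].max(0))
c=m&(h>0.06)&(h<0.1)
n,l,s,ce=cv2.connectedComponentsWithStats(c.astype(np.uint8)); j=1+np.argmax(s[1:,4]); c=l==j
pts=w[c]; print(c.sum(), np.percentile(pts[:,2],[5,25,50,75,95]))
print('hist',np.histogram(pts[:,2],bins=np.arange(.06,.1,.002)))
im=p[170:300,205:310]; save(cv2.resize(im,None,fx=5.5,fy=4.6 if 0 else 4.6,interpolation=cv2.INTER_CUBIC),'topz.png')
hh=cv2.resize(np.clip((h[170:300,205:310])/0.12*255,0,255).astype(np.uint8),None,fx=5.5,fy=4.6,interpolation=cv2.INTER_NEAREST)
cv2.imwrite('pics/toph.png',hh)
```

```text
knob px [[0.083 0.085 0.084 0.086 0.126 0.13  0.127 0.128 0.08  0.086 0.088]
 [0.084 0.082 0.092 0.13  0.127 0.128 0.13  0.131 0.127 0.086 0.083]
 [0.083 0.089 0.129 0.13  0.127 0.131 0.13  0.132 0.129 0.126 0.081]
 [0.084 0.085 0.129 0.126 0.13  0.132 0.13  0.128 0.129 0.125 0.114]
 [0.091 0.087 0.13  0.131 0.128 0.129 0.128 0.128 0.127 0.129 0.117]
 [0.091 0.087 0.127 0.125 0.133 0.129 0.132 0.132 0.127 0.125 0.12 ]
 [0.085 0.085 0.092 0.128 0.128 0.125 0.132 0.133 0.122 0.125 0.107]
 [0.087 0.081 0.088 0.084 0.127 0.127 0.125 0.121 0.118 0.112 0.089]
 [0.083 0.086 0.085 0.086 0.09  0.116 0.12  0.116 0.109 0.085 0.084]
 [0.086 0.081 0.086 0.086 0.083 0.084 0.082 0.086 0.085 0.086 0.085]]
[0.6272 0.1154 0.1286] [0.4761 0.2256 0.0073]
knob 110 [0.5552 0.0404 0.6625] [0.6394 0.1244 1.3814]
5749 [0.0763 0.08   0.0834 0.0862 0.0892]
hist (array([   3,    1,    5,    5,    3,    8,   41,  176,  439,  763,  821,
        895, 1064,  897,  455,  142,   26,    5,    0,    0]), array([0.06 , 0.062, 0.064, 0.066, 0.068, 0.07 , 0.072, 0.074, 0.076,
       0.078, 0.08 , 0.082, 0.084, 0.086, 0.088, 0.09 , 0.092, 0.094,
       0.096, 0.098, 0.1  ]))
```

View pics/topz.png

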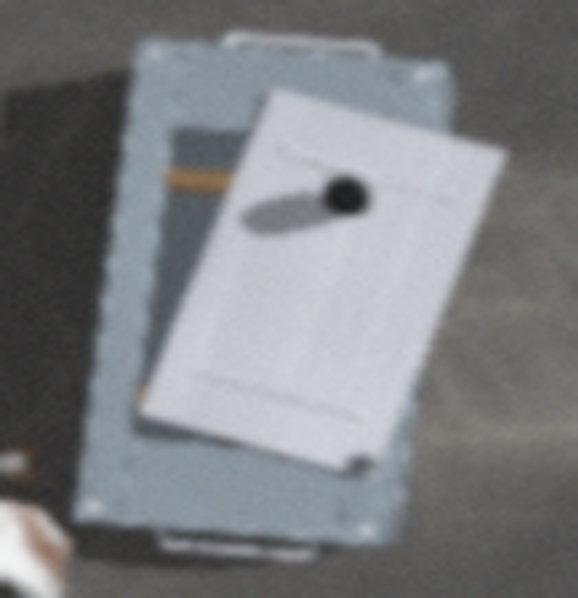

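View pics/toph.png

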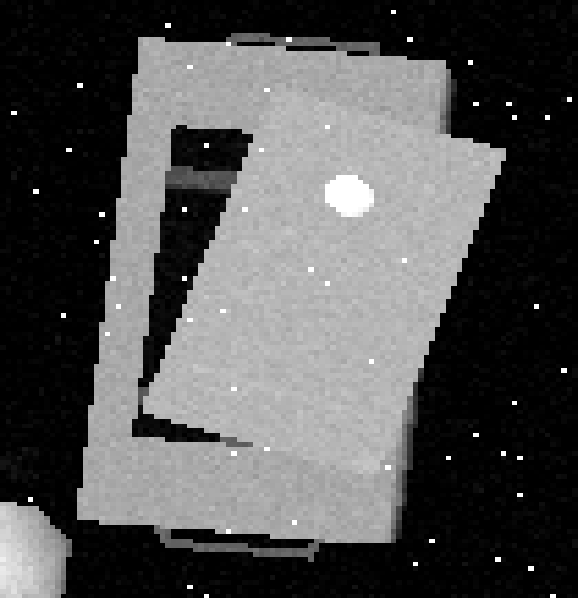

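```bash
cat >> h.py <<'E'
def pix2plane(name,px,zp,info=None):
    i=info or camera_info(name)
    K=np.array([[i['fx'],0,i['cx']],[0,i['fy'],i['cy']],[0,0,1.]])
    q=cv2.undistortPoints(np.array(px,float).reshape(-1,1,2),K,np.array(i['distortion'])).reshape(-1,2)
    R=np.array(i['R']);t=np.array(i['t']);C=-R.T@t
    d=np.c_[q,np.ones(len(q))]@R
    return C+d*((zp-C[2])/d[:,2])[:,None]
E
python3 - <<'E'
from h import *
Z=lambda L:[(205+x/5.5-.5,170+y/4.6-.5) for x,y in L]
c=pix2plane('top',Z([(138,38),(447,62),(77,520),(390,542)]),.08)
print('case FL FR NL NR\n',c, 'ctr',c.mean(0))
ax=(c[0]-c[2]+c[1]-c[3]); print('len',np.linalg.norm(c[0]-c[2]),np.linalg.norm(c[1]-c[3]),'wid',np.linalg.norm(c[0]-c[1]),np.linalg.norm(c[2]-c[3]),'yaw',np.degrees(np.arctan2(ax[1],ax[0])))
hc=pix2plane('top',Z([(173,127),(133,437)]),.08); print('hatch L corners',hc, np.linalg.norm(hc[0]-hc[1]))
pin=pix2plane('top',Z([(358,463)]),.09)[0]; kn=pix2plane('top',Z([(347,196)]),.13)[0]
print('pin',pin,'knob',kn,np.linalg.norm((pin-kn)[:2]),np.degrees(np.arctan2(*(kn-pin)[1::-1])))
yaw=np.arctan2(ax[1],ax[0]);u=np.array([np.cos(yaw),np.sin(yaw)]);v=np.array([-u[1],u[0]])
print('pin in case frame',(pin-c.mean(0))[:2]@u,(pin-c.mean(0))[:2]@v)
print('hatch in case frame',[((x-c.mean(0))[:2]@u,(x-c.mean(0))[:2]@v) for x in hc])
d=pix2plane('top',Z([(277,90),(507,152),(142,413),(375,475)]),.086); print(d)
a=(d[0]-d[2]+d[1]-d[3]);print('door ang deg',np.degrees(np.arctan2(a[1],a[0])-yaw))
# heights of the surroundings
w=np.load('top0.npz')['w']
o=w[(w[...,2]>0.02)&(w[...,2]<.6)]
o=o[(abs(o[:,0]-.55)<.45)&(o[:,1]>-.35)&(o[:,1]<.6)]
H=np.zeros((23,25))
ix=((o[:,0]-.1)/.04).astype(int);iy=((.6-o[:,1])/.04).astype(int)
np.maximum.at(H,(np.clip(ix,0,22),np.clip(iy,0,24)),o[:,2])
print('rows x from .1 step .04; cols y from .6 down step .04 (cm)')
print((H*100).round().astype(int)[::-1])
E
```

```text
case FL FR NL NR
 [[0.7412 0.2359 0.08  ]
 [0.7216 0.0643 0.08  ]
 [0.4234 0.2698 0.08  ]
 [0.4067 0.0986 0.08  ]] ctr [0.5732 0.1671 0.08  ]
len 0.319596007418379 0.3167314216672256 wid 0.17275672632942446 0.1719657275807999 yaw -6.153703334432155
hatch L corners [[0.6812 0.2164 0.08  ]
 [0.4771 0.2388 0.08  ]] 0.2053547421449177
pin [0.4582 0.1143 0.09  ] knob [0.6267 0.1134 0.13  ] 0.16850003833421526 -0.2781584255007623
pin in case frame -0.10870449279984142 -0.06490088193513589
hatch in case frame [(np.float64(0.10203809135889909), np.float64(0.06053937980420503)), (np.float64(-0.10331618509612306), np.float64(0.06097671610497987))]
[[0.7036 0.1576 0.086 ]
 [0.66   0.0314 0.086 ]
 [0.4925 0.2325 0.086 ]
 [0.4503 0.1056 0.086 ]]
door ang deg -13.362242526727984
rows x from .1 step .04; cols y from .6 down step .04 (cm)
[[14 14 13 13 14 15 16 16  7  7  7  0  0  6  6  6  0  0  3  0  8  0 12 11
   0]
 [14 14 15 14 14 16 16 16 11 11  7  4  5  5  3  0  0  2  2  3  8  8 12  6
   0]
 [14 14 15 15 14 16 17 17 12 12  0  5  6  6  4  0  0  3  0  3  8  8 10  9
   0]
 [15 14 14 15 16 16 17 16
[... 875 characters left out ...]
11 10  9  9  9  9  9  0  0  0  0  0  0  0  0  0  0  0
   0]
 [15 18 20 20 19 12 13 11  0  8  9  8  9  0  0  0  0  0  0  0  0  0  0  0
   0]
 [11 11  2  3 17 13 12 11  0  0  0  0  0  0  0  0  0  0  0  0  0  0  0  0
   0]
 [ 0  0  0  0  0  5  5  0  0  0  0  0  0  0  0  0  0  0  0  0  0  0  0  0
   0]
 [ 0  0  0  0  0  0  0  0  0  0  0  0  0  0  0  0  0  0  0  0  0  0  0  0
   0]
 [ 0  0  0  0  0  0  0  0  0  0  0  0  0  0  0  0  0  0  0  0  0  0  0  0
   0]
 [ 0  0  0  0  0  0  0  0  0  0  0  0  0  0  0  0  0  0  0  0  0  0  0  0
   0]
 [ 0  0  0  0  0  0  0  0  0  0  0  0  0  0  0  0  0  0  0  0  0  0  0  0
   0]
 [ 0  0  0  0  0  0  0  0  0  0  0  0  0  0  0  2  0  0  0  0  0  0  0  0
   0]]
```

```bash
cat >> h.py <<'E'
def rows(targets):
    """targets: list of (pos, R) world -> rows rel. to measured pose"""
    o=st(); R0=Ro.from_euler('xyz',o['tool_rot'],degrees=True); p0=o['tool_pos']; out=[]
    for p,R in targets:
        d=R0.inv().apply(np.array(p)-p0)*1000; rv=(R0.inv()*R).as_rotvec(degrees=True)
        out.append([round(float(x),1) for x in np.r_[d,rv]])
    return out
def down(psi,tilt=0):
    # tilt>0: lifts the end of the jaw-perpendicular (tool x) axis
    return Ro.from_euler('xyz',[-90,0,psi],degrees=True)*Ro.from_euler('z',tilt,degrees=True)
E
python3 - <<'E'
from h import *
R=down(0,20); print(R.as_matrix())
print(rows([([.627,.113,.25],down(0))]))
E
```

```text
[[ 0.9397 -0.342  -0.    ]
 [ 0.      0.      1.    ]
 [-0.342  -0.9397  0.    ]]
[[-630.4, -16.5, -557.6, 0.0, -161.4, 0.0]]
```

>>> move_arm(moves=[[-158, -16, -140, 0, -40, 0], [-315, -16, -279, 0, -80, 0], [-315, -16, -279, 0, -80, 0], [-315, -16, -279, 0, -80, 0], [-315, -16, -279, 0, -80, 0], [-315, -16, -279, 0, -80, 0], [-315, -16, -279, 0, -80, 0], [-315, -16, -279, 0, -80, 0], [-315, -16, -279, 0, -80, 0], [-315, -16, -279, 0, -80, 0], [-315, -16, -279, 0, -80, 0], [-630, -16, -558, 0, -161, 0], [-630, -16, -558, 0, -161, 0], [-630, -16, -558, 0, -161, 0], [-630, -16, -558, 0, -161, 0], [-630, -16, -558, 0, -161, 0], [-630, -16, -558, 0, -161, 0], [-630, -16, -558, 0, -161, 0], [-630, -16, -558, 0, -161, 0], [-630, -16, -558, 0, -161, 0]], claw=60)

```text
time_s: 2.37
tool_pos: [0.6045, 0.075, 0.2499]
tool_rot: [-90.0, -0.1, -17.9]
force: [0.6, -0.3, -0.1]
grip_width: 0.0601
```

Run:
```python
from h import *
print(rows([([.627,.113,.25],down(0))]),st()['qpos'])
```

```text
[[9.7, -0.1, 43.1, 0.0, -17.9, 0.1]] [ 27.5983  18.3487 -46.2004  86.6933  13.3613  80.589   52.7709]
```

>>> move_arm(moves=[[10, 0, 43, 0, -18, 0], [10, 0, 43, 0, -18, 0], [10, 0, 43, 0, -18, 0], [10, 0, 43, 0, -18, 0], [10, 0, 43, 0, -18, 0]])

```text
time_s: 2.78
tool_pos: [0.6266, 0.111, 0.2493]
tool_rot: [-90.0, 0.0, -0.3]
force: [1.0, 0.1, 0.5]
grip_width: 0.0602
```

Run:
```python
from h import *
i=camera_info('wrist'); p,d=read_camera('wrist'); save(p,'w1.png'); np.savez('w1.npz',p=p,d=d,w=cloud('wrist',d,i))
print([(x['point'],x['score']) for x in models.spot_in('door_knob','wrist')][:3])
print(st()['tool_pos'],st()['tool_rot'])
```

```text
[([0.5647, 0.1344, 0.0827], 0.59)]
[0.6266 0.1103 0.2496] [-90.0401  -0.0124  -0.3855]
```

View pics/w1.png

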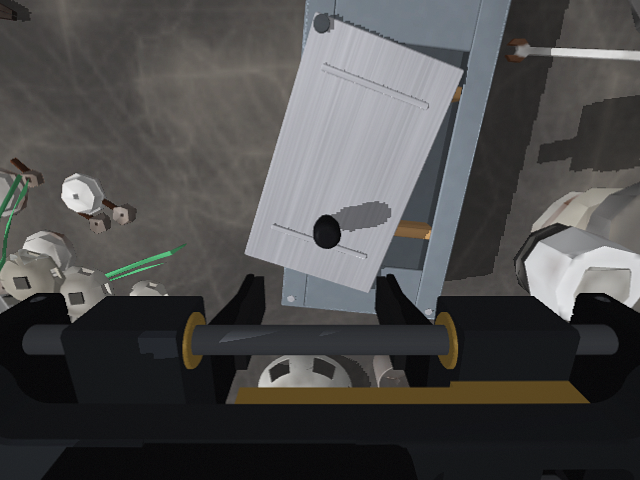

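The wrist view shows the knob at (327, 232), the pin at (322, 23) and the hatch slit with a rest on the right. The fingers straddle the knob line.

Run:
```python
from h import *
z=np.load('w1.npz');w=z['w']
b=w[215:250,310:345].reshape(-1,3); k=b[(b[:,2]>.11)&(b[:,2]<.14)]; print('knob',len(k),np.median(k,0),k.min(0),k.max(0))
print('pin',w[23,322],w[18:28,317:327].reshape(-1,3).mean(0))
print('pin2',pix2plane('wrist',[(322,23)],.09))
o=st(); print(o['tool_pos'])
```

```text
knob 706 [0.6259 0.116  0.1296] [0.6166 0.1046 0.1102] [0.6408 0.1283 0.1326]
pin [0.4587 0.1137 0.0903] [0.4586 0.1132 0.0909]
pin2 [[0.4587 0.113  0.09  ]]
[0.6266 0.1103 0.2496]
```

>>> move_arm(moves=[[1.5, 40, 5, 0, -0.4, 0], [1.5, 80, 5, 0, -0.4, 0], [1.5, 110, 5, 0, -0.4, 0], [1.5, 139, 5, 0, -0.4, 0], [1.5, 139, 5, 0, -0.4, 0], [1.5, 139, 5, 0, -0.4, 0]])

```text
time_s: 3.38
tool_pos: [0.6273, 0.115, 0.1098]
tool_rot: [-90.1, 0.1, 0.1]
force: [-0.3, 0.2, 0.8]
grip_width: 0.0601
```

>>> move_arm(moves=[[0, 0, 0, 0, 0, 0], [0, 0, 0, 0, 0, 0], [0, 0, 0, 0, 0, 0], [0, 0, 0, 0, 0, 0], [0, 0, 0, 0, 0, 0], [0, 0, 0, 0, 0, 0], [0, 0, 0, 0, 0, 0], [0, 0, 0, 0, 0, 0]], claw=15, newtons=12)

```text
time_s: 4.05
tool_pos: [0.6283, 0.1163, 0.1109]
tool_rot: [-90.0, -0.0, 0.2]
force: [-1.0, 0.3, 2.0]
grip_width: 0.0242
```

Run:
```python
from h import *
o=st();p=o['tool_pos'];print(p,o['tool_rot'],o['grip_width'],o['force'])
pin=np.array([.4585,.1135]); v=p[:2]-pin; r=np.linalg.norm(v); a0=np.degrees(np.arctan2(v[1],v[0])); print(r,a0)
psi0=o['tool_rot'][2]; T=[]
for s in np.r_[np.arange(4.5,82,4.5),81]:
    a=np.radians(a0-s); T.append(([pin[0]+r*np.cos(a),pin[1]+r*np.sin(a),p[2]],down(psi0-s)))
for x in rows(T): print(x)
```

```text
[0.6283 0.1163 0.1109] [-90.0026  -0.0323   0.1925] 0.02421424574591894 [-1.0305  0.3374  1.978 ]
0.16985131281294993 0.9568370380051535
[-0.3, 0.0, -13.3, 0.0, 4.5, 0.0]
[-1.7, 0.0, -26.6, 0.0, 9.0, 0.0]
[-4.2, -0.0, -39.7, -0.0, 13.5, 0.0]
[-7.6, -0.0, -52.6, -0.0, 18.0, 0.0]
[-12.1, -0.0, -65.2, -0.0, 22.5, 0.0]
[-17.5, -0.0, -77.4, -0.0, 27.0, 0.0]
[-23.8, -0.0, -89.1, -0.0, 31.5, 0.0]
[-31.1, -0.0, -100.3, -0.0, 36.0, 0.0]
[-39.2, -0.0, -110.8, -0.0, 40.5, 0.0]
[-48.1, -0.0, -120.8, -0.0, 45.0, 0.0]
[-57.8, -0.0, -129.9, -0.0, 49.5, 0.0]
[-68.2, -0.0, -138.3, -0.0, 54.0, 0.0]
[-79.2, -0.0, -145.9, -0.0, 58.5, 0.0]
[-90.7, -0.0, -152.6, -0.0, 63.0, 0.0]
[-102.7, -0.1, -158.3, -0.0, 67.5, 0.0]
[-115.2, -0.1, -163.1, -0.0, 72.0, 0.0]
[-128.0, -0.1, -166.9, -0.0, 76.5, 0.0]
[-141.0, -0.1, -169.7, -0.0, 81.0, 0.0]
[-141.0, -0.1, -169.7, -0.0, 81.0, 0.0]
```

>>> move_arm(moves=[[0, 0, -13, 0, 4.5, 0], [-2, 0, -27, 0, 9, 0], [-4, 0, -40, 0, 13.5, 0], [-8, 0, -53, 0, 18, 0], [-12, 0, -65, 0, 22.5, 0], [-17.5, 0, -77, 0, 27, 0], [-24, 0, -89, 0, 31.5, 0], [-31, 0, -100, 0, 36, 0], [-39, 0, -111, 0, 40.5, 0], [-48, 0, -121, 0, 45, 0]])

```text
time_s: 4.88
tool_pos: [0.5806, -0.0048, 0.1109]
tool_rot: [-89.9, 0.0, -45.0]
force: [-0.0, 0.9, 2.2]
grip_width: 0.0244
```

Run:
```python
from h import *
o=st();p=o['tool_pos'];print(p,o['tool_rot'],o['grip_width'],o['force'])
pin=np.array([.4585,.1135]); v=p[:2]-pin; r=np.linalg.norm(v); a0=np.degrees(np.arctan2(v[1],v[0])); print(r,a0)
psi0=o['tool_rot'][2]; T=[];r=.17
for s in np.r_[np.arange(4.5,37,4.5)]:
    a=np.radians(a0-s); T.append(([pin[0]+r*np.cos(a),pin[1]+r*np.sin(a),.111],down(psi0-s)))
for x in rows(T): print(x)
```

```text
[ 0.5806 -0.0048  0.1109] [-89.9277   0.0052 -45.0296] 0.024392390160086524 [-0.0458  0.9449  2.21  ]
0.1699687999838593 -44.09593007904182
[-0.3, -0.1, -13.3, -0.1, 4.5, -0.0]
[-1.6, -0.1, -26.6, -0.1, 9.0, -0.0]
[-4.0, -0.1, -39.8, -0.1, 13.5, -0.0]
[-7.4, -0.2, -52.7, -0.1, 18.0, -0.0]
[-11.8, -0.2, -65.3, -0.1, 22.5, -0.0]
[-17.2, -0.2, -77.5, -0.1, 27.0, -0.0]
[-23.6, -0.2, -89.2, -0.1, 31.5, -0.0]
[-30.8, -0.2, -100.4, -0.1, 36.0, -0.0]
```

>>> move_arm(moves=[[0, 0, -13, 0, 4.5, 0], [-2, 0, -27, 0, 9, 0], [-4, 0, -40, 0, 13.5, 0], [-7.5, 0, -53, 0, 18, 0], [-12, 0, -65, 0, 22.5, 0], [-17, 0, -77.5, 0, 27, 0], [-23.5, 0, -89, 0, 31.5, 0], [-31, 0, -100.5, 0, 36, 0], [-31, 0, -100.5, 0, 36, 0], [-31, 0, -100.5, 0, 36, 0], [-31, 0, -100.5, 0, 36, 0]])

```text
time_s: 5.8
tool_pos: [0.4882, -0.0536, 0.1108]
tool_rot: [-90.0, 0.0, -80.7]
force: [-0.4, 2.6, 2.5]
grip_width: 0.0244
```

>>> move_arm(moves=[[0, 0, 0, 0, 0, 0], [0, 0, 0, 0, 0, 0], [0, 0, 0, 0, 0, 0], [0, 0, 0, 0, 0, 0]], claw=60)

```text
time_s: 6.13
tool_pos: [0.4877, -0.0547, 0.1102]
tool_rot: [-90.0, -0.0, -80.8]
force: [0.5, 1.0, 0.2]
grip_width: 0.0431
```

>>> move_arm(moves=[[0, -40, 0, 0, 0, 0], [0, -80, 0, 0, 0, 0], [0, -120, 0, 0, 0, 0], [0, -160, 0, 0, 0, 0], [0, -180, 0, 0, 0, 0], [0, -180, 0, 0, 0, 0]])

```text
time_s: 6.63
tool_pos: [0.4904, -0.0547, 0.296]
tool_rot: [-89.5, -0.2, -80.8]
force: [0.7, -0.1, -0.3]
grip_width: 0.0598
```

Run:
```python
from h import *
for c in ['top']:
    i=camera_info(c); p,d=read_camera(c); save(p,c+'2.png'); np.savez(c+'2.npz',p=p,d=d,w=cloud(c,d,i))
    for t in ['spanner_centre','spanner_open_end','spanner_ring_end','long_spanner']:
        print(t,[(x['point'],x['score']) for x in models.spot_in(t,c)][:3])
save(cv2.resize(p[170:340,205:350],None,fx=4.6,fy=3.5,interpolation=cv2.INTER_CUBIC)[:600],'top2z.png')
print(rows([([.57,.10,.30],down(-6.15))]))
```

```text
spanner_centre [([0.5833, 0.1717, 0.0471], 0.54)]
spanner_open_end [([0.582, 0.1697, 0.0477], 0.5)]
spanner_ring_end [([0.5821, 0.174, 0.0456], 0.64)]
long_spanner [([0.5864, 0.1752, 0.0478], 0.52)]
[[-139.2, -11.5, 106.8, 0.1, -74.7, -0.2]]
```

View pics/top2z.png

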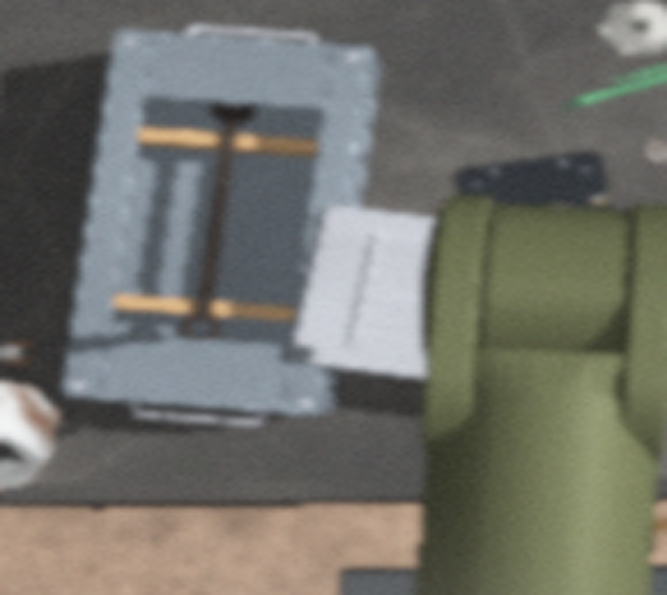

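The door stands well open, and the spanner is visible across both rests with its head at (232, 110) in the zoom. Next I hover over it.

Run:
```python
from h import *
print(rows([([.583,.171,.27],down(-8))]))
```

```text
[[-207.2, 18.5, 131.1, 0.1, -72.8, -0.2]]
```

>>> move_arm(moves=[[-207, 18, 131, 0, -73, 0], [-207, 18, 131, 0, -73, 0], [-207, 18, 131, 0, -73, 0], [-207, 18, 131, 0, -73, 0], [-207, 18, 131, 0, -73, 0], [-207, 18, 131, 0, -73, 0], [-207, 18, 131, 0, -73, 0], [-207, 18, 131, 0, -73, 0], [-207, 18, 131, 0, -73, 0], [-207, 18, 131, 0, -73, 0], [-207, 18, 131, 0, -73, 0], [-207, 18, 131, 0, -73, 0], [-207, 18, 131, 0, -73, 0], [-207, 18, 131, 0, -73, 0]])

```text
time_s: 8.05
tool_pos: [0.5838, 0.1707, 0.2721]
tool_rot: [-90.0, 0.0, -7.9]
force: [-0.8, 0.7, 0.6]
grip_width: 0.0598
```

Run:
```python
from h import *
i=camera_info('wrist'); p,d=read_camera('wrist'); save(p,'w2.png'); np.savez('w2.npz',p=p,d=d,w=cloud('wrist',d,i))
for t in ['long_spanner','spanner_centre','hatch_door']:
    m=models.cut_out(t,'wrist')
    if m:
        M=m[0]['mask']; w=cloud('wrist',d,i)[M]; print(t,m[0]['score'],M.sum(),np.median(w,0))
        np.save('m_'+t,M)
print(st()['tool_pos'],st()['tool_rot'])
```

```text
long_spanner 0.62 1888 [0.5668 0.1771 0.0466]
spanner_centre 0.68 1804 [0.5618 0.1774 0.0466]
hatch_door 0.67 32019 [0.4921 0.0001 0.0866]
[0.5839 0.1708 0.2726] [-90.014   -0.011   -7.8538]
```

View pics/w2.png

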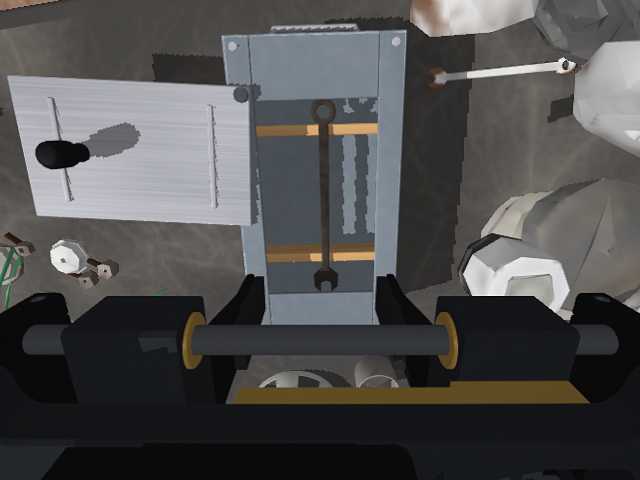

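The whole spanner shows through the hatch: ring at (322, 110), open jaw at (326, 282). The hatch edges are at rows 98 and 293. The door is open to the left.

Run:
```python
from h import *
z=np.load('w2.npz');w=z['w'];M=np.load('m_long_spanner.npy')
v,u=np.nonzero(M);print(u.min(),u.max(),v.min(),v.max())
q=w[M]; q=q[abs(q[:,2]-.0455)<.006]
c=q[:,:2].mean(0);_,_,V=np.linalg.svd(q[:,:2]-c);a=V[0]*np.sign(V[0][0]);n=np.array([-a[1],a[0]])
t=(q[:,:2]-c)@a;s=(q[:,:2]-c)@n
print('axis yaw',np.degrees(np.arctan2(a[1],a[0])),'ends',c+a*t.min(),c+a*t.max(),'len',np.ptp(t))
sh=abs(t-np.median(t))<.07
# shank line fit
P=np.polyfit(q[sh,0],q[sh,1],1);print('shank line yaw',np.degrees(np.arctan(P[0])),'y at .583',np.polyval(P,.583),'at .57',np.polyval(P,.57))
i=camera_info('wrist')
E=pix2plane('wrist',[(322,98),(326,291),(323,110),(325,200)],.046);print('px ends',E, np.linalg.norm(E[0]-E[1]))
# hatch edges, case top edges
print('hatch near/far edges',pix2plane('wrist',[(310,99),(340,294)],.08))
print('hatch L/R mid',pix2plane('wrist',[(378,200),(264,200)],.08))
dm=np.load('m_hatch_door.npy'); dp=w[dm]; dp=dp[abs(dp[:,2]-.086)<.006][:,:2].astype(np.float32)
r=cv2.minAreaRect(dp);print('door rect',r)
pin=np.array([.4585,.1135]);cc=np.array(r[0]);print(cv2.boxPoints(r))
print('door centre dir',np.degrees(np.arctan2(*(cc-pin)[::-1])))
```

```text
310 337 99 289
axis yaw -6.580186574508128 ends [0.4693 0.1882] [0.6895 0.1628] len 0.22165845769629589
shank line yaw -6.686532696221251 y at .583 0.17540969323496725 at .57 0.17693374453682092
px ends [[0.4688 0.1889 0.046 ]
 [0.6932 0.1633 0.046 ]
 [0.4807 0.1883 0.046 ]
 [0.5776 0.1775 0.046 ]] 0.22589107504886016
hatch near/far edges [[0.4709 0.1767 0.08  ]
 [0.6819 0.1805 0.08  ]]
hatch L/R mid [[0.5783 0.2331 0.08  ]
 [0.5618 0.1144 0.08  ]]
door rect ((0.49766290187835693, -0.0013792216777801514), (0.22653831541538239, 0.13736726343631744), 79.70240020751953)
[[ 0.4098 -0.1005]
 [ 0.545  -0.1251]
 [ 0.5855  0.0978]
 [ 0.4503  0.1223]]
door centre dir -71.17549960638178
```

>>> move_arm(moves=[[0, -20, 0, 0, 0, -7], [0, -20, 0, 0, 0, -14], [0, -20, 0, 0, 0, -21], [0, -20, 0, 0, 0, -28], [0, -20, 0, 0, 0, -35], [0, -20, 0, 0, 0, -35], [0, -20, 0, 0, 0, -35]])

```text
time_s: 8.83
tool_pos: [0.5822, 0.1705, 0.2921]
tool_rot: [-90.3, -34.9, -7.6]
force: [1.3, 0.6, 1.0]
grip_width: 0.0601
```

Run:
```python
from h import *
o=st();print(o['qpos'],o['tool_pos']);R=Ro.from_euler('xyz',o['tool_rot'],degrees=True).as_matrix();print(R)
print(rows([([.583,.1757,.12],down(-6.65)),([.583,.1757,.043],down(-6.65))]))
```

```text
[ 28.8325 -11.5905 -52.637  111.2986  12.9632  46.8186  50.1445] [0.5822 0.1705 0.2921]
[[ 0.8124  0.567   0.1358]
 [-0.109  -0.0812  0.9907]
 [ 0.5728 -0.8197 -0.0042]]
[[-98.5, 141.1, 6.0, 0.6, -1.0, 34.9], [-142.6, 204.2, 6.3, 0.6, -1.0, 34.9]]
```

>>> move_arm(moves=[[-98.5, 141, 6, 0.5, -1, 35], [-98.5, 141, 6, 0.5, -1, 35], [-98.5, 141, 6, 0.5, -1, 35], [-98.5, 141, 6, 0.5, -1, 35], [-98.5, 141, 6, 0.5, -1, 35], [-98.5, 141, 6, 0.5, -1, 35], [-98.5, 141, 6, 0.5, -1, 35], [-98.5, 141, 6, 0.5, -1, 35]], claw=40)

```text
time_s: 9.5
tool_pos: [0.5864, 0.178, 0.1217]
tool_rot: [-89.7, -0.1, -6.8]
force: [-0.8, -0.4, -0.0]
grip_width: 0.0401
```

Run:
```python
from h import *
i=camera_info('wrist'); p,d=read_camera('wrist'); save(p,'w3.png')
o=st();print(o['tool_pos'],o['tool_rot'],o['qpos'],o['grip_width'])
print(rows([([.583,.1757,.043],down(-6.65))]))
```

```text
[0.5859 0.1783 0.1229] [-89.7376  -0.2456  -6.6702] [ 23.0845  27.4675 -54.0635  95.2532  23.4771  69.1052  46.9972] 0.039785384310241194
[[-2.9, 79.9, -3.2, -0.3, -0.0, 0.2]]
```

View pics/w3.png

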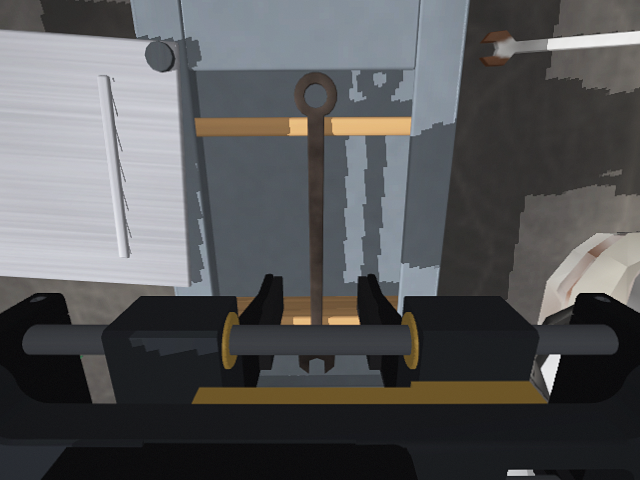

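Run:
```python
from h import *
w=np.load('top0.npz')['w'].reshape(-1,3)
for lo in np.arange(.40,.72,.02):
    s=w[(w[:,0]>lo)&(w[:,0]<lo+.02)&(w[:,1]>.262)&(w[:,1]<.4)&(w[:,2]>.05)&(w[:,2]<.4)]
    print(round(lo,2), (s[:,1].min().round(3), s[:,2].max().round(3)) if len(s) else None)
```

```text
0.4 (np.float64(0.28), np.float64(0.122))
0.42 (np.float64(0.262), np.float64(0.115))
0.44 (np.float64(0.262), np.float64(0.084))
0.46 (np.float64(0.262), np.float64(0.08))
0.48 (np.float64(0.262), np.float64(0.079))
0.5 None
0.52 None
0.54 None
0.56 None
0.58 None
0.6 (np.float64(0.399), np.float64(0.067))
0.62 (np.float64(0.338), np.float64(0.137))
0.64 (np.float64(0.318), np.float64(0.141))
0.66 (np.float64(0.314), np.float64(0.145))
0.68 (np.float64(0.318), np.float64(0.142))
0.7 (np.float64(0.326), np.float64(0.14))
```

Clear of the pots. I descend and grip.

>>> move_arm(moves=[[-3, 20, -3, 0, 0, 0], [-3, 40, -3, 0, 0, 0], [-3, 60, -3, 0, 0, 0], [-3, 75, -3, 0, 0, 0], [-3, 80, -3, 0, 0, 0], [-3, 80, -3, 0, 0, 0], [-3, 80, -3, 0, 0, 0]])

```text
time_s: 10.13
tool_pos: [0.5823, 0.1748, 0.0423]
tool_rot: [-89.8, -0.2, -6.7]
force: [0.2, 0.7, 0.3]
grip_width: 0.0401
```

>>> move_arm(moves=[[0, 0, 0, 0, 0, 0], [0, 0, 0, 0, 0, 0], [0, 0, 0, 0, 0, 0], [0, 0, 0, 0, 0, 0], [0, 0, 0, 0, 0, 0], [0, 0, 0, 0, 0, 0], [0, 0, 0, 0, 0, 0], [0, 0, 0, 0, 0, 0]], claw=2, newtons=40)

```text
time_s: 10.8
tool_pos: [0.5818, 0.1748, 0.0407]
tool_rot: [-89.8, -0.0, -6.7]
force: [0.6, 0.9, 1.6]
grip_width: 0.0085
```

```bash
cat > plan.py <<'E'
from h import *
def A():
    o=st();p=o['tool_pos'];yaw=np.radians(-6.65);u=np.array([np.cos(yaw),np.sin(yaw),0]);R=Ro.from_euler('xyz',o['tool_rot'],degrees=True)
    return o,p,u,R
E
python3 - <<'E'
from plan import *
o,p,u,R=A()
z=np.array([0,0,1]);T=[(p+z*.006,R)]
for s in (10,20,33): T.append((p+z*.008-u*s/1000,R))
for r in rows(T): print(r)
E
```

```text
[0.0, -6.0, 0.0, 0.0, 0.0, 0.0]
[-10.0, -8.0, 0.0, 0.0, 0.0, 0.0]
[-20.0, -8.0, 0.0, 0.0, 0.0, 0.0]
[-33.0, -8.0, -0.0, 0.0, 0.0, 0.0]
```

>>> move_arm(moves=[[0, -4, 0, 0, 0, 0], [0, -8, 0, 0, 0, 0], [-8, -8, 0, 0, 0, 0], [-16, -8, 0, 0, 0, 0], [-24, -8, 0, 0, 0, 0], [-33, -8, 0, 0, 0, 0], [-33, -8, 0, 0, 0, 0], [-33, -8, 0, 0, 0, 0]])

```text
time_s: 11.47
tool_pos: [0.5481, 0.1782, 0.0485]
tool_rot: [-89.9, -0.0, -6.7]
force: [-0.4, 0.0, -2.5]
grip_width: 0.0084
```

Run:
```python
from plan import *
o,p,u,R=A(); print(p,o['tool_rot'],o['force'],o['grip_width'])
i=camera_info('wrist'); pic,d=read_camera('wrist'); save(pic,'w4.png')
print(pix2plane('wrist',[(310,100)],.05,i))
```

```text
[0.5481 0.1782 0.0485] [-89.8744  -0.0083  -6.6646] [-0.4037  0.0344 -2.4619] 0.008443126598567835
[[0.4518 0.185  0.05  ]]
```

View pics/w4.png

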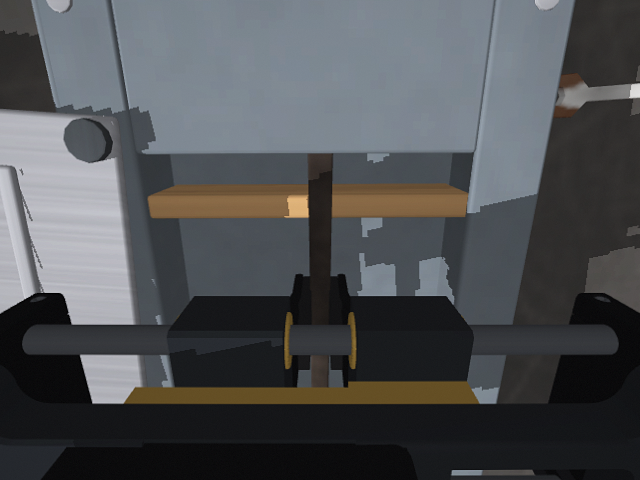

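The spanner has moved nearward with its ring end under the near top edge (row 153), and the fingers hold the shank. Next comes the tilt.

Run:
```python
from plan import *
o,p,u,R=A(); print(p)
z=np.array([0,0,1]);L=.112;T=[]
for th in range(3,29,3):
    t=np.radians(th)
    T.append((p+u*L*(np.cos(t)-1)+z*(L*np.sin(t)-.003*th/28),R*Ro.from_euler('z',-th,degrees=True)))
for r in rows(T): print(r)
```

```text
[0.5489 0.178  0.0486]
[-0.1, -5.5, 0.0, -0.0, -0.0, -3.0]
[-0.6, -11.1, 0.0, -0.0, 0.0, -6.0]
[-1.4, -16.6, 0.0, 0.0, -0.0, -9.0]
[-2.4, -22.0, 0.1, 0.0, 0.0, -12.0]
[-3.8, -27.4, 0.1, 0.0, 0.0, -15.0]
[-5.5, -32.7, 0.1, -0.0, 0.0, -18.0]
[-7.4, -37.9, 0.1, 0.0, 0.0, -21.0]
[-9.7, -43.0, 0.1, -0.0, 0.0, -24.0]
[-12.2, -48.0, 0.1, 0.0, -0.0, -27.0]
```

>>> move_arm(moves=[[0, -5.5, 0, 0, 0, -3], [-0.5, -11, 0, 0, 0, -6], [-1.5, -16.5, 0, 0, 0, -9], [-2.5, -22, 0, 0, 0, -12], [-4, -27.5, 0, 0, 0, -15], [-5.5, -32.5, 0, 0, 0, -18], [-7.5, -38, 0, 0, 0, -21], [-9.5, -43, 0, 0, 0, -24], [-12, -48, 0, 0, 0, -27], [-12, -48, 0, 0, 0, -27], [-12, -48, 0, 0, 0, -27], [-12, -48, 0, 0, 0, -27]])

```text
time_s: 12.52
tool_pos: [0.5376, 0.1794, 0.0968]
tool_rot: [-89.8, -27.0, -6.8]
force: [-0.5, -0.7, -2.4]
grip_width: 0.0085
```

Run:
```python
from plan import *
o,p,u,R=A(); print(p,o['tool_rot'],o['force'],o['wrist_torque'],o['grip_width'],o['qpos'])
i=camera_info('wrist'); pic,d=read_camera('wrist'); save(pic,'w5.png')
pic,d=read_camera('scene'); save(pic,'s5.png')
```

```text
[0.5376 0.1794 0.0968] [-89.7845 -26.9688  -6.8493] [-0.5067 -0.6598 -2.4465] [0.1235 0.5808 0.022 ] 0.00849711542836572 [ 23.5326   4.4513 -55.3977 123.2964  34.0584  36.9391  27.6348]
```

View pics/w5.png

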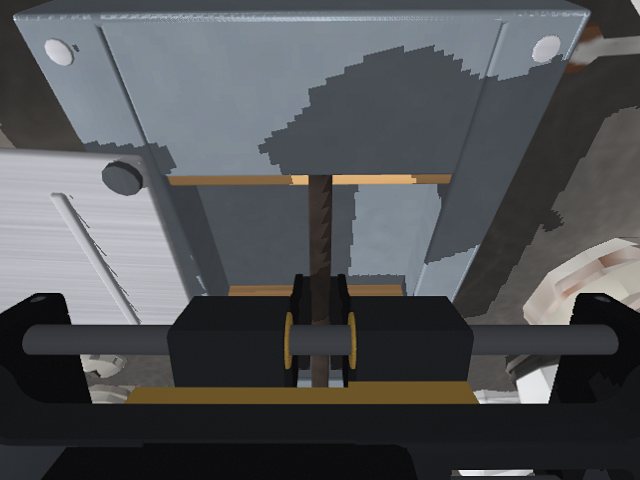

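View pics/s5.png

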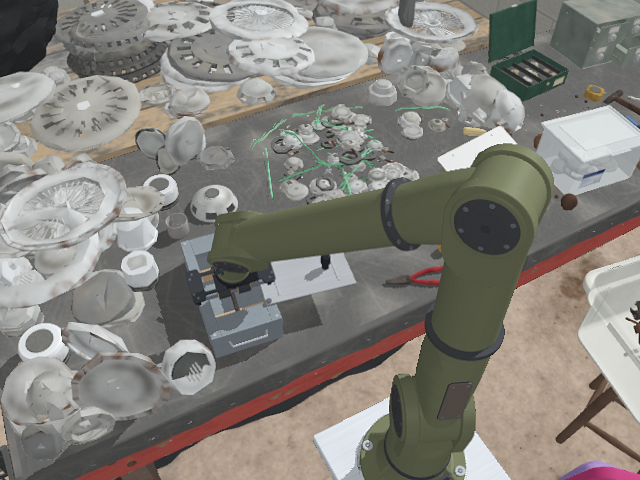

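The spanner is aslant: it passes under the near top edge at (320, 178), and the forces are unchanged. Now I slide it out along its own axis and then lift straight up.

>>> move_arm(moves=[[10, 0, 0, 0, 0, 0], [20, 0, 0, 0, 0, 0], [30, 0, 0, 0, 0, 0], [40, 0, 0, 0, 0, 0], [50, 0, 0, 0, 0, 0], [60, 0, 0, 0, 0, 0], [65, 0, 0, 0, 0, 0], [65, 0, 0, 0, 0, 0], [65, 0, 0, 0, 0, 0]])

```text
time_s: 13.37
tool_pos: [0.5944, 0.1727, 0.1258]
tool_rot: [-89.8, -27.0, -6.8]
force: [-0.7, -0.1, -2.2]
grip_width: 0.0087
```

>>> move_arm(moves=[[74, -18, 0, 0, 0, 0], [83, -36, 0, 0, 0, 0], [92, -53, 0, 0, 0, 0], [101, -71, 0, 0, 0, 0], [110, -89, 0, 0, 0, 0], [110, -89, 0, 0, 0, 0]])

```text
time_s: 13.87
tool_pos: [0.6533, 0.167, 0.26]
tool_rot: [-89.7, -27.4, -6.8]
force: [0.3, 0.3, -0.8]
grip_width: 0.0084
```

I wrote that second call as if it continued the first, so the tool went further forward and up than planned. The forces show no contact. I check the result.

>>> move_arm(moves=[[0, 0, 0, 0, 0, 0], [0, 0, 0, 0, 0, 0], [0, 0, 0, 0, 0, 0], [0, 0, 0, 0, 0, 0]])

```text
time_s: 14.2
tool_pos: [0.6506, 0.1652, 0.2531]
tool_rot: [-89.9, -26.8, -6.8]
force: [-0.4, 0.1, -2.7]
grip_width: 0.009
```

Run:
```python
from plan import *
o,p,u,R=A(); print(o['time_s'],p,o['tool_rot'],o['force'],o['wrist_torque'],o['grip_width'],o['qpos'])
i=camera_info('wrist'); pic,d=read_camera('wrist'); save(pic,'w6.png'); w=cloud('wrist',d,i)
for t in ['long_spanner','hatch_door']:
    m=models.cut_out(t,'wrist')
    if m:
        M=m[0]['mask'];q=w[M]; print(t,m[0]['score'],np.percentile(q,[2,50,98],axis=0))
pic,d=read_camera('scene'); save(pic,'s6.png')
pic,d=read_camera('top'); save(pic,'t6.png');w=cloud('top',d,camera_info('top'))
m=models.cut_out('hatch_door','top')
for x in m[:1]:
    q=w[x['mask']];q=q[abs(q[:,2]-.086)<.006];print(x['score'],len(q),cv2.minAreaRect(q[:,:2].astype(np.float32)))
```

```text
14.2 [0.6506 0.1652 0.2531] [-89.873  -26.8373  -6.7679] [-0.4089  0.0676 -2.7477] [ 0.1731  0.6048 -0.0189] 0.008950745308422336 [ 28.4567   8.489  -55.7986 101.0062  26.3288  53.4896  45.6553]
long_spanner 0.87 [[0.548  0.1569 0.0406]
 [0.5882 0.1702 0.2269]
 [0.6889 0.1872 0.2779]]
hatch_door 0.75 [[ 0.5284 -0.045   0.0849]
 [ 0.5503  0.0329  0.0866]
 [ 0.578   0.1004  0.0886]]
0.87 3228 ((0.49780112504959106, -0.0014474540948867798), (0.22452425956726074, 0.13583414256572723), 79.18251037597656)
```

View pics/w6.png

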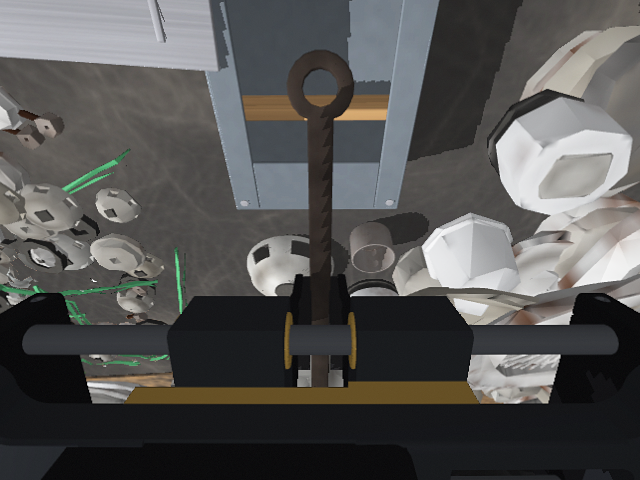

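View pics/s6.png

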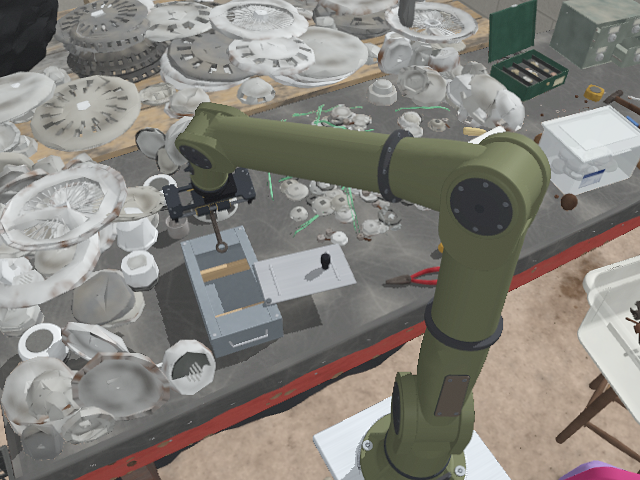

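View pics/t6.png

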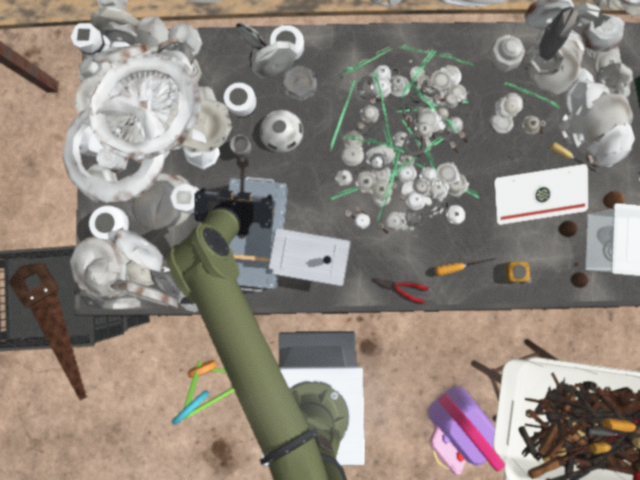

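The spanner hangs free in the grip, with its ring at (320, 85) in the wrist view and its ends at roughly 0.20 and 0.30 m. The door is still open, at about 94°. The pliers and screwdriver are where they were, and so is the short spanner as far as it shows. I let it settle once more and hand in.

>>> move_arm(moves=[[0, 0, 0, 0, 0, 0], [0, 0, 0, 0, 0, 0], [0, 0, 0, 0, 0, 0], [0, 0, 0, 0, 0, 0], [0, 0, 0, 0, 0, 0], [0, 0, 0, 0, 0, 0]])

```text
time_s: 15.0
tool_pos: [0.6516, 0.1655, 0.2553]
tool_rot: [-89.8, -27.0, -6.8]
force: [0.5, -0.0, -2.9]
grip_width: 0.0086
```

Run:
```python
from h import *
o=st();print(o['tool_pos'],o['joint_velocities'],o['force'],o['grip_width'])
print(job.sign_off())
```

```text
[0.6516 0.1655 0.2553] [ 0.102   0.1056 -0.0187 -0.0426 -0.0204  0.1324 -0.0623] [ 0.4735 -0.0448 -2.8947] 0.008608606001041597
the job is handed in; nothing more can be done
None
```

The long spanner is out of the case and held still in the gripper, and the job was handed in at about 15 s. No verdict is reported.

I swung the door open by its knob to about 94° (1.64 rad), then gripped the spanner at mid-shank. I moved it 33 mm towards the robot, tilted it 27° with the open jaw up, slid it out along its own length and lifted it.

**Last checks:**
- **Height:** the ends are at about 0.20 m and 0.30 m, worked out from the tool pose, against the 0.13 m required.
- **Held and still:** the wrist carries a steady load of about 2.9 N, and the arm's joints were almost still at hand-in.
- **Door and other tools:** the door still measured open at about 94° after the lift. The pliers and screwdriver look unmoved; the short spanner was hidden by the arm in the last pictures, but the arm never worked near it.

**What disagreed:**
- **Lift overshoot:** I wrote the lift call as if it carried on from the slide, so the tool went about 6 cm further forward and 4 cm higher than planned. The force reading showed no contact.
- **Grip width:** the gripper reads 8.5 mm on a shank given as 12 mm wide. The grip held steady throughout.

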